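# Try out the repaired lid stay of a stove case

### The job

The folding stay of this metal stove case has just been repaired and needs trying out. Raise the lid by its ball knob until the stay straightens and locks past straight, and let go so that the lid stands on the stay alone for at least a second. Then break the stay's knee by pushing its thumb knob back and down toward the hinge, and see the lid fully shut without slamming; leave the other things on the bench where they are.

Things in the scene. Friction and masses are not known exactly. Their poses are not given: they have to be found in the camera images.
- case: Grey-green painted steel case, fixed on the bench: 180 mm deep (x), 260 wide (y), 90 high without its lid. Origin: centre of its underside; its x points from its front (knob side, towards the robot) to its back (hinge side), z up. Turned up to 17 degrees either way. The folding stay is outside its right (-y) side. Brass and steel stove parts lie inside.
- hinge_mid (a point): Middle of the lid's hinge axis, at the back top edge of the case: 90 mm behind the case's origin and 90 mm up. The axis runs along the case's y.
- lid (a joint): Lid angle (rad): 0 shut, about 1.05 with the stay straight, its limit. A shallow steel tray 180 x 260 x 25 mm, about 0.45 kg. The hinge is damped: let go unlocked, the lid sinks shut by itself in some 4 to 8 s. Open, it leans over the case's back half and over the knee, so a gripper must reach the knee tilted, from the front.
- lid_knob (a point): Centre of the steel ball knob (30 mm diameter) at the middle of the lid's front edge: 30 mm ahead of the lid's front face on a stem 12 mm thick, 210 mm from the hinge axis and, lid shut, 12.5 mm above it. Pinched at its sides (along the case's y) the ball turns between the fingers as the lid swings.
- knee (a joint): Bend of the stay's knee (rad): 0 folded (lid shut), 2.68 straight, 2.82 at the stop past straight: locked. A weak spring snaps it into the lock once the lid is let go within 0.02 rad of fully raised; pulled hard against the straight stay it waits short of the lock. To break it push it (1 to 3 N) back through straight to below 2.0, then the lid sinks; pushed less it springs back.
- knee_knob (a point): Middle of the thumb knob on the knee: dark steel cylinder, 18 mm diameter, 30 mm long along the case's y, standing out to the right of the stay; this point is 156 mm right (-y) of the case's middle. Lid shut, the knee is low beside the case, behind the stay's foot; lid up, it is half way up the stay. It folds across the stay toward the hinge: back (case's +x) and down.
- stay_foot (a point): Lower pivot of the stay on the case's right side, 50 mm ahead of the case's origin, 65 mm up, 134 mm right of its middle. The stay is two flat steel bars 14 mm wide, each 84 mm between pivots; the upper is pivoted on the lid's right side 130 mm from the hinge axis. Lid up, the stay leans back as it rises.
- can: Plain aluminium can, 52 mm diameter, 150 mm high, left of the case; origin at the centre of its underside. A bystander.
- jar: Amber glass jar with steel lid, 60 mm diameter, 70 mm high, left of the case; origin at the centre of its underside. A bystander.
- screwdriver: Screwdriver lying to the right of the case; origin under its middle. A bystander.
- burner: Brass burner head, 44 mm diameter, 44 mm high, right of the case; origin at the centre of its underside. A bystander.

How it is judged:
On the way:
1. The lid stands raised on the locked stay (knee past straight), with nothing of the robot touching the case, lid or stay, for a second (value of joint lid above 0.95 rad and value of joint knee above 2.72 rad and contact force between each of the arm, the fingers and case below 0.05 N), for 1 s.
At the end, for the whole second after the job is handed in: The lid is shut (within 0.035 rad, 2 degrees) and at rest, with its stay folded (knee below 0.2 rad) (value of joint lid below 0.035 rad and value of joint knee below 0.2 rad and velocity of joint lid between -0.05 and 0.05 rad/s); the robot touches nothing.
It fails at once if the lid slams: it nears shut (last 0.15 rad) faster than 1 rad/s (value of joint lid below 0.15 rad and velocity of joint lid below -1 rad/s).
It fails at once if a bystander is pushed more than 30 mm (distance of any of can, jar, screwdriver, burner from where it was at the start of the episode above 0.03 m).
It also fails if it takes over 53 s, if anything falls off the work surface, if the arm or the gripper's body presses on something with over 40 N, if the wrist force passes 120 N, or if a joint passes its speed limit or range.

### The arm

A 6-joint arm with a two-finger parallel gripper is mounted at the origin on the work surface. World frame = base frame: x ahead of the robot, y to its left, z up, the work surface at z = 0. Lengths are in m, angles in rad, forces in N, time in s.
With the tool pointing down it reaches from about 0.325 to 0.775 m from the base axis. Payload 5.5 kg.
Tool frame: the origin (TCP) lies between the finger pads; the fingertips stand manip.tcp_to_tips ahead of it and the grasp point (between the pads) lies 5 mm behind it (manip.tcp_to_tips is the distance from the TCP to the fingertips, in m); x points along the fingers, y is the direction in which the jaws open and shut, and the axes are right-handed (so a half turn about x gives the same grasp; the last joint's range is limited). The gripper opens to 85 mm and grips with 20 to 120 N. Pads are 22 mm wide; open, the fingers measure 114 mm over their backs; the gripper's body (76 mm by 85 mm) begins 54 mm behind the grasp point. The pads swing forward as they close: fully open they stand 13 mm farther back than shut.
Start: joints at [-1.37, 0.091, 1.231, -0, 1.82, -0.057], TCP at [0.153, -0.58, 0.245] pointing down, gripper open.
Joint ranges: [-2.87, 2.87], [-0.86, 2.18], [0.17, 2.46], [-1.51, 4.65], [0.06, 2.69], [-2.65, 2.65]. Speed limits (rad/s): [2.57, 2.57, 3.01, 3.14, 3.14, 3.14].

### API

Orientations are given as a rotation vector (axis times angle).
In Python, from bench import manip, optics, spotter gives the robot as it stands.
- The arm moves only by the tool servo_tool, never from a script. Its argument "moves" is a list of rows, each a list of 7 numbers: the shift along the tool's x, y, z in m, then the turn, a rotation vector about the tool's x, y, z in degrees, then the opening, from 0 (shut) to 1 (fully open). In form: [[dx, dy, dz, wx, wy, wz, hand], ...]. A call has 1 to 8 rows; each row shifts and turns the commanded pose from where the row before left it, along the tool's axes as they then stand; what a row does not reach is not made up. A row lasts 1/10 s, in which the tool goes at most 50 mm and 8.59 degrees, less where a joint would pass 70% of its speed; a pose out of reach is approached as far as the arm can. A call is refused whole if a number of a shift passes 0.05 or a number of a turn 8.59, either way. A call with a gripper value outside its range is refused whole. The fingers move at their own pace and stop on an object; "squeeze" is the grip in N (left out, the last holds). Time passes only in rows, so rows that do not move let the fingers close. It gives the time, the measured TCP pose, the force and the opening at its end, in the units of the state.
- manip.observe(): the state, without advancing time (a new reading comes with each control period).
- optics.capture(name): name is "scene" or "top" or "wrist"; returns (picture, depth): 384x512x3 uint8, blue, green, red; 384x512 float32, m along the optical axis (not along the pixel's ray), 0 where there is no reading.
- optics.camera_model(name): a dict with "fov_y" (degrees; the focal length in pixels is half the picture's height over the tangent of half this angle, whatever the lens; pixels are square), "cx", "cy" (the principal point, pixels), "R" (3x3) and "t" (3): a world point X has camera coordinates R X + t. Camera axes: x right, y down, z forward; pixel columns grow to the right and rows downward; lengths in m; the calibration is good to about 2 mm. The wrist camera is an equidistant fisheye: a pixel r from the principal point sees the ray r / f radians off the axis. A picture is of the moment at which its call begins: read the wrist's pose just before it. camera_model takes no time and is no camera call; for the wrist camera it gives the pose at the moment of the call.
- manip.job_done(): hands the job in, once; it reports no verdict.
Trained networks look in the newest picture that a camera, given by its name, has taken for a name from the list of things; names that differ only in an ending like _2 or _b are one class to them, and where a whole thing is asked for, a point or a joint stands for the part that bears it (a point fixed in the world has none). Each returns a list of dicts, best first, with "p" (0 to 1); they miss things now and then, are a little off and sometimes report something else, mostly with a low value. They report only what shows in the picture. A call takes as long as a camera call.
- spotter.cut_out(camera, thing): "region" (384x512 bool, what is visible of it) and "bbox" ([left, top, right, bottom] in pixels, round what is visible of it).
The state is a dict: "time_s": time; "joint_positions": joint angles; "joint_velocities": joint speeds; "joint_efforts": joint torques, N m; "eef_pos": TCP position; "ee_rot": TCP orientation; "ft_force": force on the tool from outside, world axes, zero at the start; "wrist_torque": the same for the moment, N m; "gripper_width": opening from 0.0 (shut) to 1.0 (fully open).
Only numpy, scipy, OpenCV 4.12 (cv2) and the standard library are available. Lean on these libraries where they do the work, as an engineer would, in place of code of your own. Each camera call takes 0.05 s, during which the arm holds its last target. There are 200 camera calls.

## Working session

There is one attempt and no reset: what is moved stays moved. The work goes in short steps, Python scripts to look and compute and a tool call to move; the robot and the scene stay as the last step left them, time stands still between calls to the robot, and variables do not carry over. Pictures are saved under pics/ and viewed, about 8 in all and at most 12, crops included, and the job is handed in when it is done.

Besides the shell and the picture viewer there is one more tool, called after ">>>" as name(argument=value, ...), one argument or row to a line, values as JSON. servo_tool: Moves the arm, as the interface text tells. Its arguments: {"type":"object","properties":{"moves":{"type":"array","items":{"type":"array","items":{"type":"number"}}},"squeeze":{"type":"number"}},"required":["moves"]}

```bash
mkdir -p pics; ls
cat > h.py <<'E'
import numpy as np, cv2
from scipy.spatial.transform import Rotation as R
from bench import manip, optics, spotter
def cloud(name,d):
    c=optics.camera_model(name); f=192/np.tan(np.radians(c["fov_y"]/2))
    v,u=np.mgrid[0:384,0:512]; X=np.stack([(u-c["cx"])/f*d,(v-c["cy"])/f*d,d],-1)
    return (X-np.array(c["t"]))@np.array(c["R"])
E
python3 - <<'E'
from h import *
print(manip.observe(), manip.tcp_to_tips)
ims=[]
for n in ["scene","top"]:
    p,d=optics.capture(n); P=cloud(n,d); np.save(n+".npy",P); cv2.imwrite(f"pics/{n}0.png",p)
    for t in ["case","lid","lid_knob","knee_knob","can","jar","screwdriver","burner"]:
        try:
            for r in spotter.cut_out(n,t)[:1]:
                m=r["region"]&(d>0); q=P[m]; print(n,t,round(r["p"],2),r["bbox"],np.median(q,0).round(3),np.percentile(q,2,0).round(3),np.percentile(q,98,0).round(3))
                if t in("case","lid"): np.save(f"{n}_{t}.npy",m)
        except Exception as e: print(n,t,e)
    ims.append(p)
E
```

```text
pics
{'time_s': 0.0, 'joint_positions': array([-1.36973416e+00,  9.18605965e-02,  1.23192784e+00, -1.27702588e-05,
        1.81978821e+00, -5.67034570e-02]), 'joint_velocities': array([ 0.00029193, -0.00253939,  0.00035627,  0.00183866,  0.00075714,
        0.00123633]), 'joint_efforts': array([-7.70716379e-04, -4.58736742e+01, -4.18020380e+01, -2.62087842e-04,
        1.16529147e-02,  5.93144136e-05]), 'eef_pos': array([ 0.15289199, -0.57992039,  0.24412611]), 'ee_rot': array([ 2.08469813,  0.27227633, -2.08502488]), 'ft_force': array([-0.40224785, -0.25916923,  0.18727263]), 'wrist_torque': array([-0.01154272, -0.02762034, -0.04879629]), 'gripper_width': 0.9983097885158124} 0.014
scene case 0.83 [207.6, 150.4, 359.9, 275.1] [0.67  0.03  0.115] [ 0.531 -0.068  0.006] [0.73  0.189 0.118]
scene lid 0.63 [205.9, 145.5, 358.2, 243.6] [0.644 0.047 0.116] [ 0.518 -0.065  0.092] [0.726 0.195 0.118]
scene lid_knob 0.65 [206.8, 148.7, 356.8, 245.5] [0.645 0.047 0.116] [ 0.53  -0.065  0.095] [0.725 0.193 0.118]
scene knee_knob 0.59 [216.5, 203.3, 237.8, 246.7] [ 0.64  -0.075  0.072] [ 0.582 -
[... 438 characters left out ...]
4] [ 0.526 -0.064  0.066] [0.718 0.195 0.118]
top lid 0.73 [175.1, 116.7, 288.2, 215.4] [0.623 0.071 0.114] [ 0.53  -0.056  0.109] [0.716 0.194 0.118]
top lid_knob 0.78 [175.3, 114.2, 293.2, 215.5] [0.623 0.072 0.114] [ 0.527 -0.056  0.107] [0.718 0.195 0.118]
top can 0.64 [137.1, 123.3, 167.6, 156.3] [0.672 0.266 0.14 ] [0.654 0.25  0.01 ] [0.701 0.296 0.153]
top jar 0.79 [115.7, 170.2, 143.2, 194.9] [0.571 0.335 0.068] [ 0.546  0.314 -0.002] [0.598 0.367 0.072]
top screwdriver 0.84 [330.8, 189.3, 344.3, 265.7] [ 0.426 -0.192  0.023] [ 0.375 -0.205  0.009] [ 0.496 -0.182  0.029]
top burner 0.55 [330.3, 142.1, 347.6, 158.1] [ 0.668 -0.193  0.041] [ 0.651 -0.222  0.001] [ 0.689 -0.176  0.046]
```

```bash
python3 -c "
import cv2,numpy as np
a=cv2.imread('pics/scene0.png');b=cv2.imread('pics/top0.png')
cv2.imwrite('pics/both.png',cv2.resize(np.vstack([a,b]),(800*3//4*1,900*3//4))[:600] if 0 else np.hstack([cv2.resize(a,(400,300)),cv2.resize(b,(400,300))]))"
```

```text
(no output)
```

View pics/both.png

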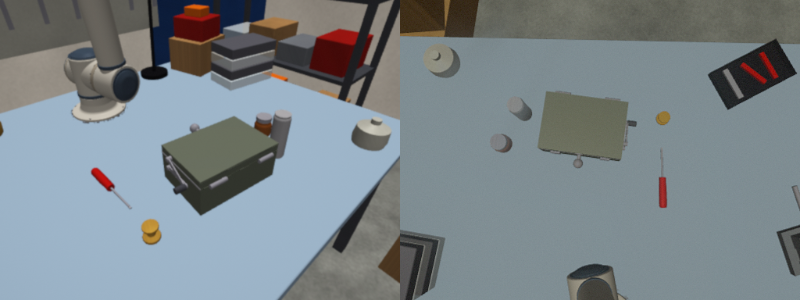

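The views show the case shut, ball knob at the front (top view px ≈ (228,208)), stay and thumb knob on the right (top ≈ (294,158)), burner and screwdriver to the right, can and jar to the left. Next I'll fit the case pose.

Run:
```python
from h import *
for n in ["scene","top"]:
    P=np.load(n+".npy"); m=np.load(f"{n}_lid.npy"); m=cv2.dilate(m.astype(np.uint8),np.ones((5,5)))>0
    q=P[m]; q=q[(q[:,2]>.108)&(q[:,2]<.125)]
    (c,s,a)=cv2.minAreaRect((q[:,:2]*1000).astype(np.float32)); print(n,np.round(c,1),np.round(s,1),a,np.median(q[:,2]))
P=np.load("top.npy")
k=P[200:220,215:242].reshape(-1,3); k=k[(k[:,2]>.07)&(k[:,2]<.13)]
k=k[k[:,0]<0.525]; print("ball",len(k),k.mean(0),k.min(0),k.max(0))
k=P[145:172,285:305].reshape(-1,3); k=k[(k[:,2]>.02)&(k[:,1]<-.075)]; print("kneek",len(k),np.median(k,0),k.min(0),k.max(0))
```

```text
scene [607.3  66.9] [275.6 221. ] 83.39923858642578 0.11627210603275107
top [605.2  66.2] [273.3 223.7] 83.12129974365234 0.11446469031878032
ball 122 [0.50831679 0.08262016 0.11209528] [0.49454624 0.06923387 0.10213935] [0.52347775 0.09593118 0.12022738]
kneek 67 [ 0.64193998 -0.08727157  0.06936876] [ 0.63320532 -0.09978069  0.05967716] [ 0.65119339 -0.0767013   0.07575242]
```

```bash
cat >> h.py <<'E'
def moves(tp, tR, n=None, hand=1.0):
    """n equal tool-frame rows from the measured pose to (tp,tR)"""
    o=manip.observe(); p=o["eef_pos"]; A=R.from_rotvec(o["ee_rot"])
    w=(A.inv()*tR).as_rotvec(); d=np.asarray(tp)-p
    n=n or int(np.ceil(max(np.linalg.norm(d)/.05,np.degrees(np.linalg.norm(w))/8.5)))
    out=[]; st=R.from_rotvec(w/n)
    for i in range(n):
        out.append([*(A.inv().apply(d/n)).round(4),*np.degrees(w/n).round(2),hand]); A=A*st
    print("t",round(o["time_s"],2),"n",n,"f",o["ft_force"].round(1)); [print(r) for r in np.array(out).tolist()]
E
python3 - <<'E'
from h import *
P=np.load("top.npy"); 
allp=[]
for n in ["scene","top"]:
    P=np.load(n+".npy"); m=np.load(f"{n}_lid.npy"); m=cv2.dilate(m.astype(np.uint8),np.ones((5,5)))>0
    q=P[m]; q=q[(q[:,2]>.106)&(q[:,2]<.125)&(q[:,0]>.52)]
    g=np.zeros((400,400),np.uint8); ij=((q[:,:2]-[.42,-.13])*1000).astype(int); ij=ij[(ij>=0).all(1)&(ij<400).all(1)]; g[ij[:,0],ij[:,1]]=255
    g=cv2.morphologyEx(g,cv2.MORPH_CLOSE,np.ones((9,9))); g=cv2.morphologyEx(g,cv2.MORPH_OPEN,np.ones((45,45)))
    c=max(cv2.findContours(g,0,2)[0],key=cv2.contourArea); r=cv2.minAreaRect(c); print(n,[r[0][1]/1000+.42,r[0][0]/1000-.13],r[1],r[2])
A=R.from_rotvec(manip.observe()["ee_rot"]).as_matrix(); print(A.round(3))
psi=np.radians(-6.7); ex=np.array([np.cos(psi),np.sin(psi),0]); ey=np.array([-ex[1],ex[0],0])
for s in (1,-1):
    t=R.from_matrix(np.stack([[0,0,-1],s*ey,np.cross([0,0,-1],s*ey)],1)); moves([.5095,.0826,.18],t)
E
```

```text
scene [0.6263048858642578, 0.06974392700195312] (262.8270568847656, 183.3163604736328) 6.34019136428833
top [0.6254139556884766, 0.06938067626953123] (259.84906005859375, 182.96656799316406) 6.4415998458862305
[[ 0.     0.255 -0.967]
 [-0.    -0.967 -0.255]
 [-1.     0.     0.   ]]
t 0.9 n 19 f [-0.4 -0.6 -0.2]
[0.0034, -0.0289, -0.027, -8.34, 0.0, -0.0, 1.0]
[0.0034, -0.0247, -0.031, -8.34, 0.0, -0.0, 1.0]
[0.0034, -0.02, -0.0342, -8.34, 0.0, -0.0, 1.0]
[0.0034, -0.0148, -0.0367, -8.34, 0.0, -0.0, 1.0]
[0.0034, -0.0093, -0.0385, -8.34, 0.0, -0.0, 1.0]
[0.0034, -0.0036, -0.0394, -8.34, 0.0, -0.0, 1.0]
[0.0034, 0.0021, -0.0396, -8.34, 0.0, -0.0, 1.0]
[0.0034, 0.0079, -0.0388, -8.34, 0.0, -0.0, 1.0]
[0.0034, 0.0134, -0.0373, -8.34, 0.0, -0.0, 1.0]
[0.0034, 0.0187, -0.0349, -8.34, 0.0, -0.0, 1.0]
[0.0034, 0.0236, -0.0318, -8.34, 0.0, -0.0, 1.0]
[0.0034, 0.0279, -0.0281, -8.34, 0.0, -0.0, 1.0]
[0.0034, 0.0317, -0.0237, -8.34, 0.0, -0.0, 1.0]
[0.0034, 0.0348, -0.0189, -8.34, 0.0, -0.0, 1.0]
[0.0034, 0.0372, -0.0136, -8.34, 0.0, -0.0, 1.0]
[0.0034, 0.0388, -0.0081, -8.34, 0.0, -0.0, 1.0]
[
[... 272 characters left out ...]
]
[0.0041, -0.0358, -0.0305, 1.34, -0.0, -0.0, 1.0]
[0.0041, -0.0365, -0.0296, 1.34, -0.0, -0.0, 1.0]
[0.0041, -0.0372, -0.0288, 1.34, -0.0, -0.0, 1.0]
[0.0041, -0.0379, -0.0279, 1.34, -0.0, -0.0, 1.0]
[0.0041, -0.0385, -0.027, 1.34, -0.0, -0.0, 1.0]
[0.0041, -0.0392, -0.0261, 1.34, -0.0, -0.0, 1.0]
[0.0041, -0.0398, -0.0251, 1.34, -0.0, -0.0, 1.0]
[0.0041, -0.0403, -0.0242, 1.34, -0.0, -0.0, 1.0]
[0.0041, -0.0409, -0.0233, 1.34, -0.0, -0.0, 1.0]
[0.0041, -0.0414, -0.0223, 1.34, -0.0, -0.0, 1.0]
[0.0041, -0.0419, -0.0213, 1.34, -0.0, -0.0, 1.0]
[0.0041, -0.0424, -0.0203, 1.34, -0.0, -0.0, 1.0]
[0.0041, -0.0429, -0.0193, 1.34, -0.0, -0.0, 1.0]
[0.0041, -0.0433, -0.0183, 1.34, -0.0, -0.0, 1.0]
```

>>> servo_tool(
  moves=[
    [0.004,-0.034,-0.032,1.34,0,0,1],
    [0.004,-0.035,-0.031,1.34,0,0,1],
    [0.004,-0.036,-0.0305,1.34,0,0,1],
    [0.004,-0.0365,-0.03,1.34,0,0,1],
    [0.004,-0.037,-0.029,1.34,0,0,1],
    [0.004,-0.038,-0.028,1.34,0,0,1],
    [0.004,-0.0385,-0.027,1.34,0,0,1],
    [0.004,-0.039,-0.026,1.34,0,0,1],
  ],
)

```text
time_s: 1.7
eef_pos: [0.3322, -0.2477, 0.2134]
ee_rot: [2.187, 0.075, -2.185]
ft_force: [0.7, -0.9, 1.1]
gripper_width: 1.0
```

>>> servo_tool(
  moves=[
    [0.004,-0.04,-0.025,1.34,0,0,1],
    [0.004,-0.04,-0.024,1.34,0,0,1],
    [0.004,-0.041,-0.0235,1.34,0,0,1],
    [0.004,-0.041,-0.022,1.34,0,0,1],
    [0.004,-0.042,-0.021,1.34,0,0,1],
    [0.004,-0.0425,-0.02,1.34,0,0,1],
    [0.004,-0.043,-0.0195,1.34,0,0,1],
    [0.004,-0.043,-0.018,1.34,0,0,1],
  ],
)

```text
time_s: 2.5
eef_pos: [0.5093, 0.0837, 0.1814]
ee_rot: [-2.162, 0.127, 2.16]
ft_force: [0.9, -0.3, 0.0]
gripper_width: 1.001
```

```bash
cat >> h.py <<'E'
psi=np.radians(-6.5); C=np.array([.626,.0695,0]); ex=np.array([np.cos(psi),np.sin(psi),0]); ey=np.array([-ex[1],ex[0],0]); ez=np.array([0,0,1.])
def W(x,y,z): return C+x*ex+y*ey+z*ez          # case -> world
def tool(t):  # tilt t (deg) below horizontal, jaws along case y
    x=np.cos(np.radians(t))*ex-np.sin(np.radians(t))*ez; return R.from_matrix(np.stack([x,-ey,np.cross(x,-ey)],1))
def ball(th): return .09-.21*np.cos(th)+.0125*np.sin(th), .09+.21*np.sin(th)+.0125*np.cos(th)
E
python3 - <<'E'
from h import *
print(manip.observe()["eef_pos"])
p,d=optics.capture("wrist"); cv2.imwrite("pics/w1.png",p)
moves([.508,.083,.0975],tool(90))
E
```

```text
[0.5092629  0.08370168 0.18135472]
t 2.55 n 2 f [-5.   3.3 -1.4]
[0.0409, 0.0034, 0.0009, -0.02, 0.03, 0.12, 1.0]
[0.0409, 0.0033, 0.001, -0.02, 0.03, 0.12, 1.0]
```

View pics/w1.png

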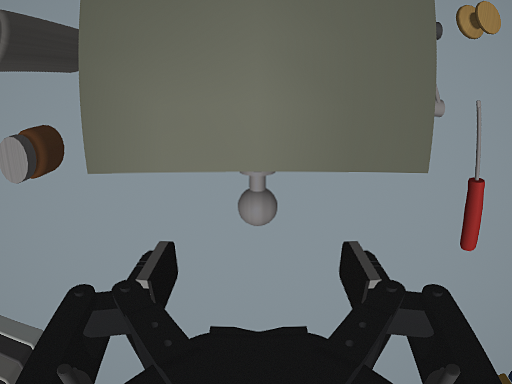

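The ball sits centred between the fingers (px (258,205)) and the lid's front edge is level, so the yaw is right. I'll descend and close.

>>> servo_tool(
  moves=[
    [0.02,0,0,0,0,0,1],
    [0.03,0,0,0,0,0,1],
    [0.022,0,0,0,0,0,1],
    [0.01,0,0,0,0,0,1],
    [0,0,0,0,0,0,1],
    [0,0,0,0,0,0,1],
  ],
)

```text
time_s: 3.15
eef_pos: [0.5091, 0.0816, 0.1005]
ee_rot: [-2.163, 0.126, 2.16]
ft_force: [0.7, -0.1, -0.2]
gripper_width: 1.002
```

Run:
```python
from h import *
p,d=optics.capture("wrist"); cv2.imwrite("pics/w2.png",p)
moves([.508,.083,.0975],tool(90),1)
```

```text
t 3.2 n 1 f [ 0.2 -0.5  0.3]
[0.0035, -0.0012, 0.0016, -0.18, -0.14, 0.03, 1.0]
```

View pics/w2.png

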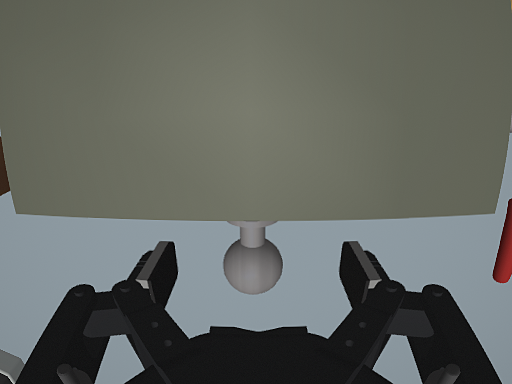

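The ball sits about 3 mm left of the pads' centre (px 252 against 258), so I'll shift and close.

>>> servo_tool(
  moves=[
    [0.003,-0.003,0,0,0,0,1],
    [0,0,0,0,0,0,0.2],
    [0,0,0,0,0,0,0],
    [0,0,0,0,0,0,0],
    [0,0,0,0,0,0,0],
    [0,0,0,0,0,0,0],
    [0,0,0,0,0,0,0],
  ],
  squeeze=40,
)

```text
time_s: 3.9
eef_pos: [0.509, 0.0844, 0.0967]
ee_rot: [-2.162, 0.126, 2.161]
ft_force: [-1.3, -1.3, 2.5]
gripper_width: 0.33
```

Run:
```python
from h import *
o=manip.observe(); print(o["gripper_width"],o["ft_force"],o["eef_pos"])
t=np.linspace(0,1.03,17); b=np.array([ball(x) for x in t]); d=np.diff(b,axis=0)
for r in d: print((-r[1]).round(4), r[0].round(4))   # tool dx, case +x
print(tool(90).as_matrix().round(2), ex)
```

```text
0.3300921841561254 [-1.29805307 -1.28548559  2.53116073] [0.50901741 0.08442821 0.09665193]
-0.0135 0.0012
-0.0134 0.0021
-0.0132 0.003
-0.013 0.0038
-0.0127 0.0046
-0.0124 0.0054
-0.012 0.0062
-0.0116 0.007
-0.0111 0.0077
-0.0106 0.0084
-0.01 0.0091
-0.0094 0.0097
-0.0088 0.0103
-0.0081 0.0108
-0.0074 0.0113
-0.0067 0.0118
[[ 0.   -0.11 -0.99]
 [ 0.   -0.99  0.11]
 [-1.    0.   -0.  ]] [ 0.99357186 -0.11320321  0.        ]
```

>>> servo_tool(
  moves=[
    [-0.0135,0,-0.0012,0,0,0,0],
    [-0.0134,0,-0.0021,0,0,0,0],
    [-0.0132,0,-0.003,0,0,0,0],
    [-0.013,0,-0.0038,0,0,0,0],
    [-0.0127,0,-0.0046,0,0,0,0],
    [-0.0124,0,-0.0054,0,0,0,0],
    [-0.012,0,-0.0062,0,0,0,0],
    [-0.0116,0,-0.007,0,0,0,0],
  ],
)

```text
time_s: 4.7
eef_pos: [0.5422, 0.0806, 0.1991]
ee_rot: [-2.161, 0.126, 2.162]
ft_force: [1.9, -1.1, -6.1]
gripper_width: 0.33
```

>>> servo_tool(
  moves=[
    [-0.0111,0,-0.0077,0,0,0,0],
    [-0.0106,0,-0.0084,0,0,0,0],
    [-0.01,0,-0.0091,0,0,0,0],
    [-0.0094,0,-0.0097,0,0,0,0],
    [-0.0088,0,-0.0103,0,0,0,0],
    [-0.0081,0,-0.0108,0,0,0,0],
    [-0.0074,0,-0.0113,0,0,0,0],
    [0,0,0,0,0,0,0],
  ],
)

```text
time_s: 5.5
eef_pos: [0.6098, 0.0728, 0.2648]
ee_rot: [-2.162, 0.126, 2.16]
ft_force: [-1.3, -0.9, -0.3]
gripper_width: 0.324
```

Run:
```python
from h import *
o=manip.observe(); print(o["time_s"],o["gripper_width"],o["ft_force"],o["wrist_torque"],o["eef_pos"])
p,d=optics.capture("scene"); np.save("s3.npy",cloud("scene",d)); cv2.imwrite("pics/s3.png",cv2.resize(p[60:300,120:420],(750,600)))
g=o["eef_pos"]+[0,0,.005]
h=W(.09,0,.09); r=g-h; print("angle",np.arctan2(r[2],-r@ex)-np.arctan2(.0125,.21), "rad",np.hypot(r[2],r@ex))
```

```text
5.5 0.324341984134235 [-1.27227424 -0.90297121 -0.30578488] [-0.15419865  0.2316678  -0.04744073] [0.60984946 0.07278989 0.26477095]
angle 0.9768479253759034 rad 0.20890818874292078
```

View pics/s3.png

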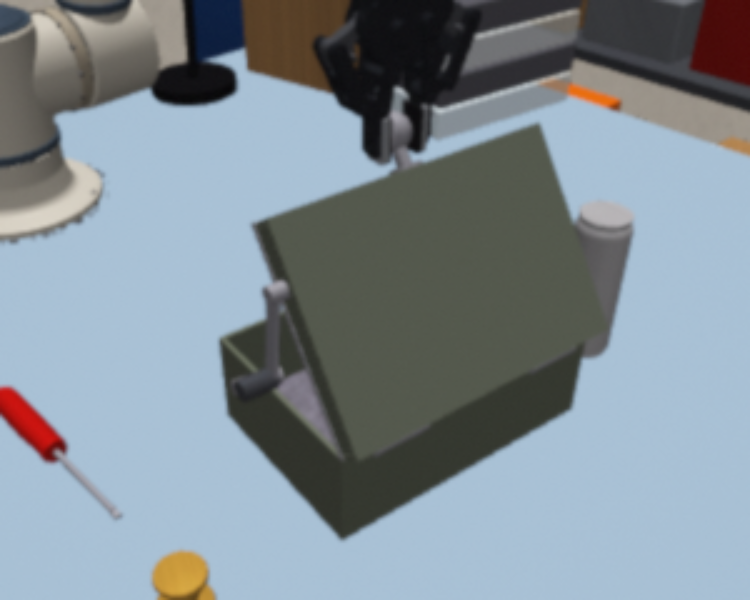

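The ball is still held and the lid is near 0.98 rad, with the stay's knee not yet straight (knob at px (255,383)). I'll creep up the rest, watching the force.

>>> servo_tool(
  moves=[
    [-0.0021,0,-0.0036,0,0,0,0],
    [-0.002,0,-0.0037,0,0,0,0],
    [-0.002,0,-0.0037,0,0,0,0],
    [0,0,0,0,0,0,0],
    [0,0,0,0,0,0,0],
  ],
)

```text
time_s: 6.05
eef_pos: [0.6198, 0.0716, 0.2704]
ee_rot: [-2.162, 0.126, 2.161]
ft_force: [-3.8, -1.5, 3.3]
gripper_width: 0.331
```

>>> servo_tool(
  moves=[
    [-0.001,0,-0.0018,0,0,0,0],
    [0,0,0,0,0,0,0],
    [0,0,0,0,0,0,0],
  ],
)

```text
time_s: 6.35
eef_pos: [0.6216, 0.0714, 0.2711]
ee_rot: [-2.162, 0.126, 2.161]
ft_force: [-3.2, -1.4, 5.4]
gripper_width: 0.323
```

```bash
cat >> h.py <<'E'
def ang():
    o=manip.observe(); r=o["eef_pos"]+[0,0,.005]-W(.09,0,.09); print("t",o["time_s"],"angle",np.arctan2(r[2],-r@ex)-np.arctan2(.0125,.21), "rad",np.hypot(r[2],r@ex),o["ft_force"].round(1))
E
python3 - <<'E'
from h import *
ang()
p,d=optics.capture("scene"); np.save("s4.npy",cloud("scene",d)); cv2.imwrite("pics/s4.png",cv2.resize(p[140:240,190:310],(720,600)))
E
```

```text
t 6.35 angle 1.0412209335827722 rad 0.20878773870232742 [-3.2 -1.4  5.4]
```

View pics/s4.png

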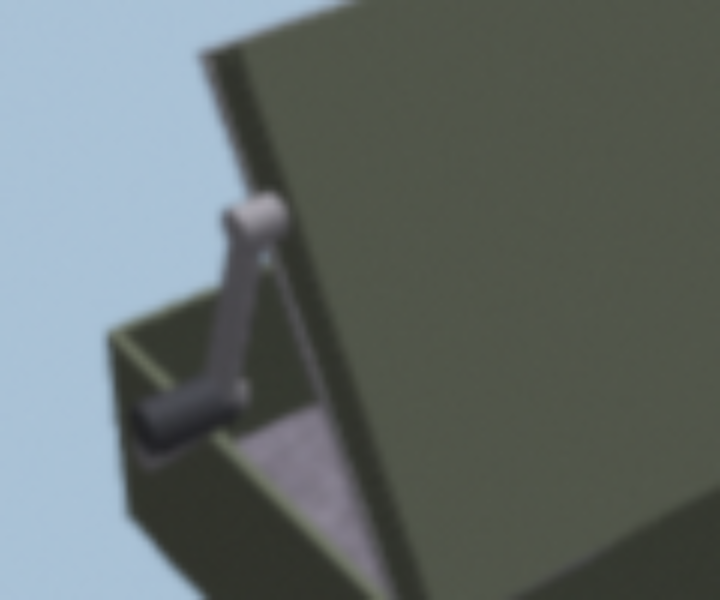

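Force is purely radial (about 6 N outward), so the stop isn't reached yet. I'll relieve it and continue in small steps.

>>> servo_tool(
  moves=[
    [-0.0024,0,-0.001,0,0,0,0],
    [-0.001,0,-0.0018,0,0,0,0],
    [0,0,0,0,0,0,0],
    [0,0,0,0,0,0,0],
  ],
)

```text
time_s: 6.8
eef_pos: [0.6247, 0.0711, 0.2729]
ee_rot: [-2.161, 0.126, 2.162]
ft_force: [0.2, -1.0, -4.4]
gripper_width: 0.323
```

>>> servo_tool(
  moves=[
    [-0.001,0,-0.0018,0,0,0,0],
    [0,0,0,0,0,0,0],
    [0,0,0,0,0,0,0],
  ],
)

```text
time_s: 7.1
eef_pos: [0.6265, 0.0709, 0.2739]
ee_rot: [-2.161, 0.126, 2.162]
ft_force: [4.4, -1.9, -8.4]
gripper_width: 0.324
```

Run:
```python
from h import *
ang()
```

```text
t 7.1 angle 1.068266321093925 rad 0.20907004971836507 [ 4.4 -1.9 -8.4]
```

>>> servo_tool(
  moves=[
    [-0.0003,0,-0.0024,0,0,0,0],
    [0,0,0,0,0,0,0],
    [0,0,0,0,0,0,0],
  ],
)

```text
time_s: 7.4
eef_pos: [0.6281, 0.0706, 0.2749]
ee_rot: [-2.16, 0.126, 2.163]
ft_force: [-1.9, -1.6, -7.3]
gripper_width: 0.327
```

Run:
```python
from h import *
ang()
p,d=optics.capture("scene"); np.save("s5.npy",cloud("scene",d)); cv2.imwrite("pics/s5.png",cv2.resize(p[140:240,190:310],(720,600)))
```

```text
t 7.4 angle 1.0771209676866835 rad 0.20928667428570846 [-1.9 -1.6 -7.3]
```

View pics/s5.png

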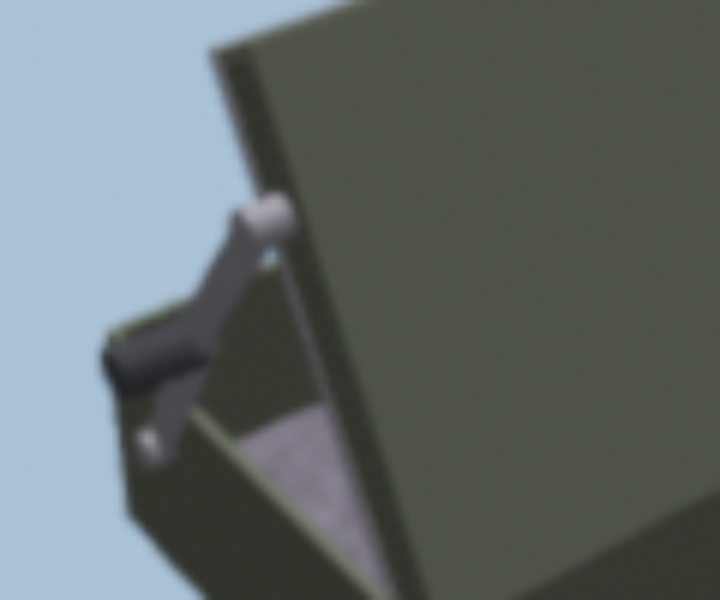

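The stay is now almost straight (knob at px (155,365), foot at (150,445)) and the force is tangential (about 5 N), so it's at the limit. I'll ease slightly, wait for the snap, then open.

>>> servo_tool(
  moves=[
    [0.0003,0,0.0006,0,0,0,0],
    [0,0,0,0,0,0,0],
    [0,0,0,0,0,0,0],
    [0,0,0,0,0,0,0],
    [0,0,0,0,0,0,0.3],
  ],
  squeeze=20,
)

```text
time_s: 7.95
eef_pos: [0.6279, 0.0707, 0.2748]
ee_rot: [-2.161, 0.126, 2.162]
ft_force: [-0.9, -0.8, -8.4]
gripper_width: 0.324
```

>>> servo_tool(
  moves=[
    [0,0,0,0,0,0,0.6],
    [0,0,0,0,0,0,1],
    [0,0,0,0,0,0,1],
    [0,0,0,0,0,0,1],
    [0,0,0,0,0,0,1],
  ],
)

```text
time_s: 8.45
eef_pos: [0.6281, 0.0708, 0.2756]
ee_rot: [-2.163, 0.125, 2.16]
ft_force: [0.6, 0.6, 0.2]
gripper_width: 1.002
```

Run:
```python
from h import *
ang()
p,d=optics.capture("scene"); np.save("s6.npy",cloud("scene",d)); cv2.imwrite("pics/s6.png",cv2.resize(p[140:240,190:310],(720,600)))
```

```text
t 8.45 angle 1.0785305396043587 rad 0.2100144759695313 [0.6 0.6 0.2]
```

View pics/s6.png

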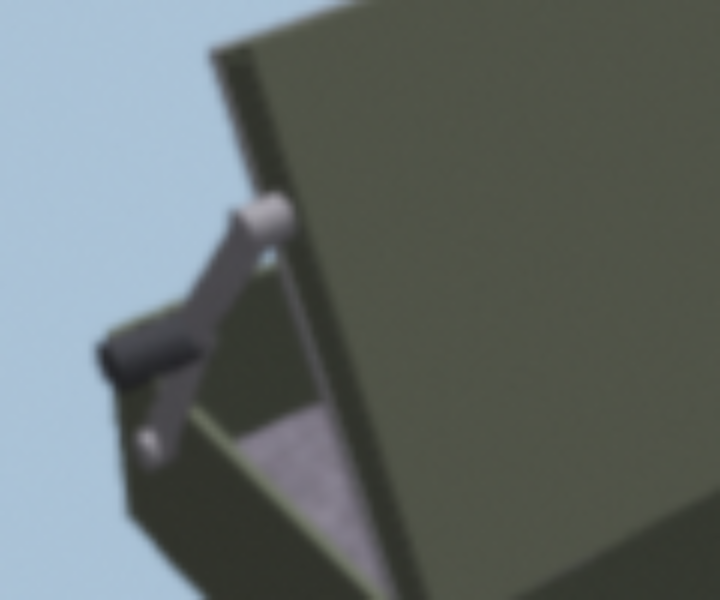

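The lid is unmoved and the knob has shifted a little to the lock side (px (150,358)), so it looks locked. I'll retreat up and measure the knob.

>>> servo_tool(
  moves=[
    [-0.015,0,0,0,0,0,1],
    [-0.03,0,0,0,0,0,1],
    [-0.03,0,0.01,0,0,0,0.5],
    [-0.005,0,0.03,0,0,0,0],
    [0,0,0.04,0,0,0,0],
    [0,0,0.04,0,0,0,0],
  ],
)

```text
time_s: 9.1
eef_pos: [0.5078, 0.0847, 0.355]
ee_rot: [-2.162, 0.126, 2.161]
ft_force: [-1.3, 0.0, 1.1]
gripper_width: 0.329
```

Run:
```python
from h import *
P=np.load("s6.npy")
k=P[192:207,206:226].reshape(-1,3); k=(k-C)@np.stack([ex,ey,ez],1)
k=k[(k[:,1]<-.139)&(k[:,1]>-.18)]; print("knob case frame",len(k),np.median(k,0).round(3),k.min(0).round(3),k.max(0).round(3))
p,d=optics.capture("scene"); p,d2=optics.capture("top"); P=cloud("top",d2).reshape(-1,3); k=(P-C)@np.stack([ex,ey,ez],1)
k=k[(k[:,1]<-.143)&(k[:,1]>-.175)&(k[:,2]>.10)&(k[:,0]>-.1)&(k[:,0]<.06)]; print("top",len(k),k.mean(0).round(3) if len(k) else 0,k.min(0).round(3),k.max(0).round(3))
x,z=-.012,.140
t=np.array([.857,-.512]); th=30
a=tool(th)
# pre-pose: tip 40 mm before the knob surface
tx=np.array([np.cos(np.radians(th)),-np.sin(np.radians(th))])
tip=np.array([x,z])-tx*(.009+.045); tcp=tip-tx*.014
print("pre tcp case",tcp); o=manip.observe(); print("now case",(o["eef_pos"]-C)@np.stack([ex,ey,ez],1))
moves(W(tcp[0],-.160,tcp[1]),a,hand=0)
```

```text
knob case frame 153 [-0.006 -0.153  0.146] [-0.02  -0.166  0.135] [ 0.008 -0.139  0.162]
top 78 [-0.011 -0.154  0.148] [-0.02  -0.166  0.137] [ 0.038 -0.143  0.215]
pre tcp case [-0.07088973  0.174     ]
now case [-0.12175803  0.00193202  0.35662142]
t 9.2 n 8 f [-0.3 -0.2  1.3]
[0.0228, 0.0202, -0.0064, -0.01, 7.49, -0.0, 0.0]
[0.0235, 0.0203, -0.0033, -0.01, 7.49, -0.0, 0.0]
[0.0237, 0.0203, -0.0002, -0.01, 7.49, -0.0, 0.0]
[0.0235, 0.0203, 0.0029, -0.01, 7.49, -0.0, 0.0]
[0.0229, 0.0203, 0.0059, -0.01, 7.49, -0.0, 0.0]
[0.022, 0.0202, 0.0089, -0.01, 7.49, -0.0, 0.0]
[0.0206, 0.0202, 0.0116, -0.01, 7.49, -0.0, 0.0]
[0.0189, 0.0202, 0.0142, -0.01, 7.49, -0.0, 0.0]
```

>>> servo_tool(
  moves=[
    [0.0228,0.0202,-0.0064,0,7.49,0,0],
    [0.0235,0.0203,-0.0033,0,7.49,0,0],
    [0.0237,0.0203,0,0,7.49,0,0],
    [0.0235,0.0203,0.003,0,7.49,0,0],
    [0.023,0.0203,0.006,0,7.49,0,0],
    [0.022,0.0202,0.009,0,7.49,0,0],
    [0.0206,0.0202,0.0116,0,7.49,0,0],
    [0.019,0.0202,0.0142,0,7.49,0,0],
  ],
)

```text
time_s: 10.0
eef_pos: [0.5584, -0.0862, 0.1675]
ee_rot: [-2.997, 0.176, 0.816]
ft_force: [2.0, 2.5, -1.3]
gripper_width: -0.004
```

>>> servo_tool(
  moves=[
    [0,0,0,0,0,0,0],
    [0,0,0,0,0,0,0],
  ],
)

```text
time_s: 10.2
eef_pos: [0.5578, -0.0857, 0.1686]
ee_rot: [-2.993, 0.175, 0.824]
ft_force: [-0.1, -0.4, 1.2]
gripper_width: 0.001
```

Run:
```python
from h import *
o=manip.observe(); M=np.stack([ex,ey,ez],1); print("case tcp",(o["eef_pos"]-C)@M, o["joint_positions"].round(2))
p,d=optics.capture("scene"); a=cv2.resize(p[110:260,170:320],(400,400)); p2,_=optics.capture("wrist"); cv2.imwrite("pics/s7.png",np.hstack([a,cv2.resize(p2,(400,400))]))
moves(W(-.0709,-.160,.174),tool(30),1,0)
```

```text
case tcp [-0.05017148 -0.1619099   0.1686148 ] [-0.31 -0.85  2.37  0.29  0.62  1.24]
t 10.3 n 1 f [0.6 0.4 1.2]
[-0.0182, -0.0011, 0.0138, -0.02, 0.18, -0.11, 0.0]
```

View pics/s7.png

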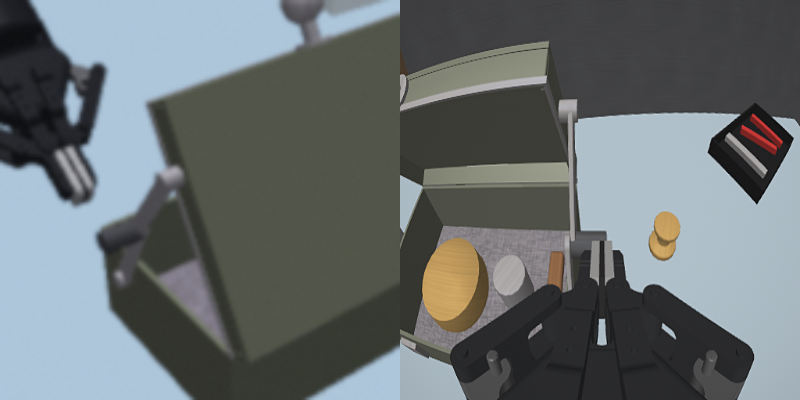

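The stay is locked with its knob ahead of the closed tips, which sit slightly outboard and about 6 mm high. Joints 2 and 3 are near their limits, but moving forward relieves that. I'll align and advance to near contact.

>>> servo_tool(
  moves=[
    [0.006,-0.002,0.003,0,0,0,0],
    [0.006,-0.002,0.003,0,0,0,0],
    [0,0,0,0,0,0,0],
    [0,0,0,0,0,0,0],
  ],
)

```text
time_s: 10.7
eef_pos: [0.5664, -0.0813, 0.1594]
ee_rot: [-2.997, 0.172, 0.819]
ft_force: [-0.4, -1.0, -0.1]
gripper_width: 0.001
```

Run:
```python
from h import *
o=manip.observe(); M=np.stack([ex,ey,ez],1); q=(o["eef_pos"]-C)@M; A=R.from_rotvec(o["ee_rot"]).as_matrix(); tx=A[:,0]@M; tz=A[:,2]@M
v=np.array([-.012,-.156,.140])-(q+.014*tx); print("case tcp",q, o["joint_positions"].round(2), "tip->knob tool x,z:",v@tx,v@tz,"tilt",np.degrees(np.arcsin(-tx[2])),o["ft_force"])
```

```text
case tcp [-0.0421189  -0.15660494  0.15944701] [-0.29 -0.81  2.37  0.28  0.57  1.25] tip->knob tool x,z: 0.021822431601785076 0.001434443057568753 tilt 30.557139084914034 [-0.40108293 -0.98325354 -0.13497233]
```

>>> servo_tool(
  moves=[
    [0.006,0.001,0.0005,0,0,0,0],
    [0.006,0.001,0.0005,0,0,0,0],
    [0.006,0,0.001,0,0,0,0],
    [0.006,0,0.001,0,0,0,0],
    [0.006,0,0.0015,0,0,0,0],
    [0.006,0,0.002,0,0,0,0],
  ],
)

```text
time_s: 11.3
eef_pos: [0.5938, -0.0873, 0.135]
ee_rot: [-2.996, 0.174, 0.818]
ft_force: [-1.4, 0.5, 0.4]
gripper_width: 0.003
```

Run:
```python
from h import *
o=manip.observe(); M=np.stack([ex,ey,ez],1); q=(o["eef_pos"]-C)@M; A=R.from_rotvec(o["ee_rot"]).as_matrix(); tx=A[:,0]@M
print("tip case",q+.014*tx, o["joint_positions"].round(2),o["ft_force"]@M)
p,d=optics.capture("scene"); a=cv2.resize(p[120:240,185:305],(400,400)); p2,_=optics.capture("wrist"); cv2.imwrite("pics/s8.png",np.hstack([a,cv2.resize(p2,(400,400))]))
```

```text
tip case [-0.00213392 -0.15948009  0.12785467] [-0.28 -0.66  2.33  0.32  0.46  1.2 ] [-1.48124643  0.32076634  0.36418356]
```

View pics/s8.png

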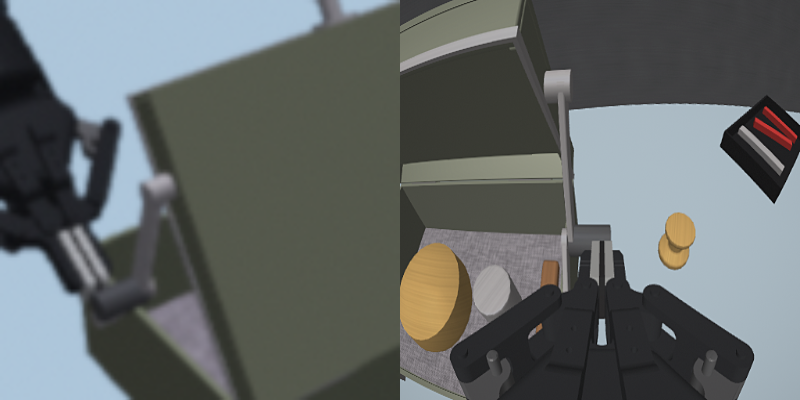

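Knee has broken through straight (knob pushed to px (118,295), lid beginning to sink). I'll push on past 2.0 and then withdraw backwards and to the right.

>>> servo_tool(
  moves=[
    [0.006,0,0.002,0,0,0,0],
    [0.006,0,0.002,0,0,0,0],
    [0.006,0,0.003,0,0,0,0],
    [0.006,0,0.003,0,0,0,0],
    [-0.015,0.008,0,0,0,0,0],
    [-0.03,0.015,-0.005,0,0,0,0],
    [-0.03,0.02,-0.01,0,0,0,0],
  ],
)

```text
time_s: 12.1
eef_pos: [0.5465, -0.1241, 0.1637]
ee_rot: [-2.995, 0.169, 0.823]
ft_force: [0.5, -1.4, 0.3]
gripper_width: -0.003
```

Run:
```python
from h import *
o=manip.observe(); M=np.stack([ex,ey,ez],1); q=(o["eef_pos"]-C)@M
print("tcp case",q, o["joint_positions"].round(2),o["ft_force"]@M)
p,d=optics.capture("scene"); a=cv2.resize(p[120:240,185:305],(500,500)); cv2.imwrite("pics/s9.png",a)
```

```text
tcp case [-0.05705818 -0.20137159  0.16366481] [-0.45 -0.86  2.38  0.48  0.67  1.  ] [ 0.64924132 -1.28492147  0.27926655]
```

View pics/s9.png

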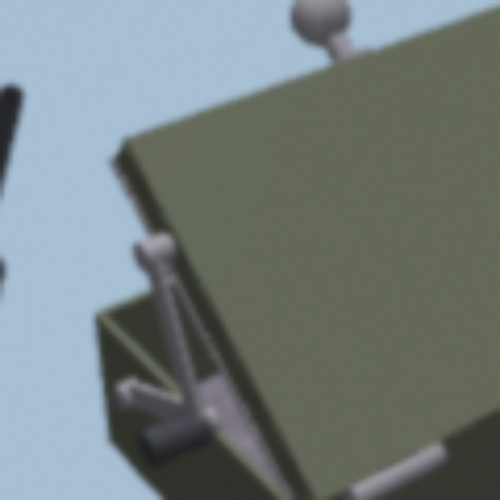

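The knee is folding well below straight (knob at px (175,440)), the lid is sinking and the tool is clear. I'll ease the arm away from its joint limits and wait for the lid to shut.

>>> servo_tool(
  moves=[
    [0,0.005,-0.01,0,-4,0,0],
    [0,0.01,-0.015,0,-5,0,0],
    [0,0.01,-0.015,0,-5,0,0],
    [0,0.01,-0.015,0,-5,0,0],
    [0,0,0,0,0,0,0],
    [0,0,0,0,0,0,0],
    [0,0,0,0,0,0,0],
    [0,0,0,0,0,0,0],
  ],
)

```text
time_s: 12.95
eef_pos: [0.5759, -0.163, 0.2073]
ee_rot: [-2.804, 0.161, 1.294]
ft_force: [0.4, -0.4, 0.2]
gripper_width: 0.004
```

>>> servo_tool(
  moves=[
    [0,0,0,0,0,0,0],
    [0,0,0,0,0,0,0],
    [0,0,0,0,0,0,0],
    [0,0,0,0,0,0,0],
    [0,0,0,0,0,0,0],
    [0,0,0,0,0,0,0],
    [0,0,0,0,0,0,0],
    [0,0,0,0,0,0,0],
  ],
)

```text
time_s: 13.75
eef_pos: [0.5768, -0.1638, 0.2087]
ee_rot: [-2.804, 0.162, 1.294]
ft_force: [0.0, -0.3, -0.3]
gripper_width: 0.003
```

>>> servo_tool(
  moves=[
    [0,0,0,0,0,0,0],
    [0,0,0,0,0,0,0],
    [0,0,0,0,0,0,0],
    [0,0,0,0,0,0,0],
    [0,0,0,0,0,0,0],
    [0,0,0,0,0,0,0],
    [0,0,0,0,0,0,0],
    [0,0,0,0,0,0,0],
  ],
)

```text
time_s: 14.55
eef_pos: [0.5768, -0.1638, 0.2088]
ee_rot: [-2.804, 0.162, 1.294]
ft_force: [-0.2, 0.3, -0.3]
gripper_width: -0.004
```

>>> servo_tool(
  moves=[
    [0,0,0,0,0,0,0],
    [0,0,0,0,0,0,0],
    [0,0,0,0,0,0,0],
    [0,0,0,0,0,0,0],
    [0,0,0,0,0,0,0],
    [0,0,0,0,0,0,0],
    [0,0,0,0,0,0,0],
    [0,0,0,0,0,0,0],
  ],
)

```text
time_s: 15.35
eef_pos: [0.5768, -0.1638, 0.2088]
ee_rot: [-2.804, 0.162, 1.294]
ft_force: [-0.1, 0.6, 0.0]
gripper_width: -0.001
```

>>> servo_tool(
  moves=[
    [0,0,0,0,0,0,0],
    [0,0,0,0,0,0,0],
    [0,0,0,0,0,0,0],
    [0,0,0,0,0,0,0],
    [0,0,0,0,0,0,0],
    [0,0,0,0,0,0,0],
    [0,0,0,0,0,0,0],
    [0,0,0,0,0,0,0],
  ],
)

```text
time_s: 16.15
eef_pos: [0.5767, -0.1638, 0.2088]
ee_rot: [-2.804, 0.162, 1.294]
ft_force: [-0.8, 0.6, -0.1]
gripper_width: 0.002
```

>>> servo_tool(
  moves=[
    [0,0,0,0,0,0,0],
    [0,0,0,0,0,0,0],
    [0,0,0,0,0,0,0],
    [0,0,0,0,0,0,0],
    [0,0,0,0,0,0,0],
    [0,0,0,0,0,0,0],
    [0,0,0,0,0,0,0],
    [0,0,0,0,0,0,0],
  ],
)

```text
time_s: 16.95
eef_pos: [0.5767, -0.1638, 0.2088]
ee_rot: [-2.804, 0.162, 1.294]
ft_force: [1.3, -0.6, -0.1]
gripper_width: 0.003
```

>>> servo_tool(
  moves=[
    [0,0,0,0,0,0,0],
    [0,0,0,0,0,0,0],
    [0,0,0,0,0,0,0],
    [0,0,0,0,0,0,0],
    [0,0,0,0,0,0,0],
    [0,0,0,0,0,0,0],
    [0,0,0,0,0,0,0],
    [0,0,0,0,0,0,0],
  ],
)

```text
time_s: 17.75
eef_pos: [0.5767, -0.1638, 0.2088]
ee_rot: [-2.804, 0.162, 1.294]
ft_force: [-0.3, -0.9, -0.2]
gripper_width: 0.002
```

>>> servo_tool(
  moves=[
    [0,0,0,0,0,0,0],
    [0,0,0,0,0,0,0],
    [0,0,0,0,0,0,0],
    [0,0,0,0,0,0,0],
    [0,0,0,0,0,0,0],
    [0,0,0,0,0,0,0],
    [0,0,0,0,0,0,0],
    [0,0,0,0,0,0,0],
  ],
)

```text
time_s: 18.55
eef_pos: [0.5767, -0.1638, 0.2088]
ee_rot: [-2.804, 0.162, 1.294]
ft_force: [-0.3, -0.1, 0.5]
gripper_width: 0.0
```

```bash
cat > chk.py <<'E'
from h import *
o=manip.observe(); print(o["time_s"],o["joint_positions"].round(2),o["ft_force"].round(1))
M=np.stack([ex,ey,ez],1)
p,d=optics.capture("scene"); P=(cloud("scene",d)-C)@M
m=(abs(P[...,0])<.08)&(abs(P[...,1])<.12)&(P[...,2]>.05)&(P[...,2]<.3)&(d>0); q=P[m]
c,*_=np.linalg.lstsq(np.c_[q[:,0],np.ones(len(q))],q[:,2],rcond=None); print("lid slope rad",-np.arctan(c[0]),"z",c[1])
a,_=optics.capture("top"); cv2.imwrite("pics/fin.png",np.hstack([cv2.resize(p,(400,300)),cv2.resize(a,(400,300))]))
for n,t in [("scene","screwdriver"),("scene","burner"),("top","can"),("top","jar"),("top","screwdriver"),("top","burner")]:
    r=spotter.cut_out(n,t); print(n,t,r[0]["bbox"] if r else None)
E
python3 chk.py
```

```text
18.55 [-0.45 -0.49  1.94  0.25  1.03  1.18] [-0.3 -0.1  0.5]
lid slope rad 0.00018578329426396136 z 0.11633813352629296
scene screwdriver [117.5, 214.8, 167.3, 266.9]
scene burner [181.4, 276.3, 207.3, 312.4]
top can [135.6, 126.4, 167.0, 152.3]
top jar [287.8, 155.5, 301.3, 182.3]
top screwdriver None
top burner [327.6, 140.9, 347.1, 157.6]
```

View pics/fin.png

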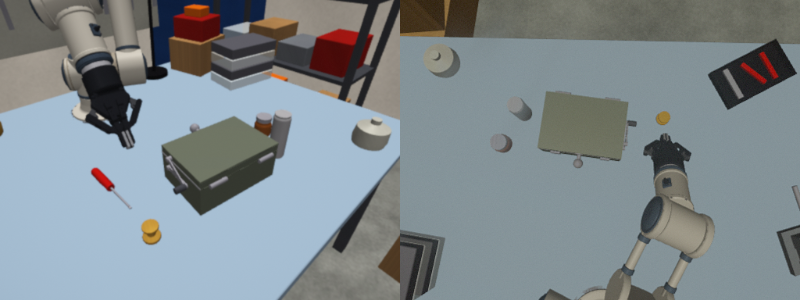

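Lid is flat at its original height, the stay is folded, the bystanders look the same as at the start, and the arm is clear.

Run:
```python
from bench import manip
print(manip.job_done())
```

```text
the job is handed in; nothing more can be done
None
```

I raised the lid by its ball knob until the stay locked, then let go. It stood on the stay alone from about 8.5 s until the push reached the knee at about 10.9 s. I then broke the knee with the closed fingertips, backed away, and the lid sank shut by itself. I handed the job in at about 19 s.

**Last checks:**
- **Lid:** the fitted lid angle is 0.0002 rad, at the same height as at the start. I didn't measure its speed on the way down or at rest.
- **Stay:** it looks folded in the pictures. I judged both the lock and the fold by eye, since the knee angle can't be read directly.
- **Robot:** it's clear of everything, and the wrist force is down to sensor noise.
- **Bystanders:** the can, burner and screwdriver boxes match the start within a few pixels.

**What failed or disagreed:**
- In the final top view, the detector's "jar" box was really on the thumb knob. It also missed the screwdriver, which the arm may have hidden. The jar itself shows in its original place in the picture.
- At the limit, my lid angle read 1.077 rad against the stated 1.05, probably a small error in the hinge position. I stopped on the force and the picture instead.
- Joint 2 came to its range limit (-0.86 rad) when I approached and left the knee. I moved it away at once.

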